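# Take the bore of an aluminium cap with a telescoping gauge

## Task

A cork disc is to be cut for the aluminium cap held in the blue vice. Take the telescoping gauge from the rack, stand its head on the liner inside the cap, slacken its brass lock screw so that the plungers spring out across the bore, and tighten the screw again right there. Then lift the gauge out, still locked at that size, and hang it back upright in its own slot of the rack, without disturbing the vial, the small cap or the brush.

Things in the scene. Friction and masses are not known exactly. Their poses are not given: they have to be found in the camera images.
- gauge: Steel T-shaped telescoping bore gauge, about 120 g, 130 mm tall, hanging upright in the rack. Origin: under the middle of the T head; z up the handle, x along the head. Head: level tube 12 mm diameter, 33 mm long; a plunger slides out of each end. Handle 9 mm diameter, up to a fixed collar, 19 mm diameter, 98 to 103 mm above the origin. It may be lifted and carried by its lock screw.
- screw_mid (a point): Middle of the brass lock screw on top of the gauge, on its axis, 119 mm above the gauge's origin; the place to grip. The screw is 13 mm diameter, 22 mm tall (108 to 130 mm above the origin), and is held on to the handle. It turns on the handle only when something keeps the handle from turning.
- lock_screw (a joint): Lock screw angle (rad): 0 tight, grows anticlockwise seen from above, stop at 1.4. Under 0.25 it clamps both plungers firmly, above 0.5 they are free. Starts tight, turns with 0.03 N m, stays where left. To turn it in the cap, grip it and keep the gauge pressed on the liner with 6 to 12 N: the grippy liner keeps the handle from turning; once sprung out, the plungers help.
- tip_a (a point): Outer end of the plunger (8.4 mm diameter) at the +x end of the head, 6 mm above the gauge's origin. At the start, locked in, the tips are 36 to 39 mm apart; freed, damped springs (2 N each) push each plunger out at about 10 mm/s, by up to 12 mm, to 59 mm apart in free air; the wall of a bore stops them.
- tip_b (a point): Outer end of the plunger at the -x end of the gauge's head
- vise: Small blue bench vice, fixed to the bench, 180 mm by 100 mm; two jaws, tops 67 mm above the bench, hold an aluminium cap upright. Origin: on the bench under the cap's axis; -x points from the cap to the vice's T-bar handle, z up
- bore_mouth (a point): Centre of the mouth of the cap in the vice, level with its rim, 74 mm above the bench. The cap's bore is round, 46 mm diameter, open upwards; rim 61 mm outside diameter
- bore_floor (a point): Centre of the white liner on the floor of the cap, 30 mm below the rim, 44 mm above the bench
- rack: Tool rack fixed to the bench, 110 mm by 200 mm: wooden base 12 mm thick, two thin steel posts near its +x edge, level grey metal plate 6 mm thick, top 125 mm above the bench. The plate's front edge has three slots 12.5 mm wide, 26 mm long, open to -x; the outer two, 75 mm to either side, hold other tools that stand 10 mm above the plate. Origin: on the bench under the base's middle, z up.
- rack_seat (a point): The gauge's axis when hung in the middle slot, level with the plate's top, 20 mm in from the front edge; the point's axes are the rack's. Collar underside rests on the plate, handle in the slot, so the gauge's origin is 98 mm below this point. The head does not fit the slot: it passes in and out under the plate, through the slot's open front (-x), the collar staying above the plate.
- vial: Empty glass vial, 33 mm diameter, 56 mm tall, standing; origin under its middle
- small_cap: Loose small aluminium cap, 30 mm over its rim, 18 mm tall, mouth up; origin under its middle
- brush: Slim silver paint brush, 150 mm long, 10 mm thick, lying on the bench; origin under its middle, x along it

How it is judged:
On the way, in this order (a step that is already met when the one before it is completed fails the run):
1. with the gauge's head down in the cap, the lock screw is slackened and the plungers spring out across the bore (tips 44 to 47.5 mm apart) (horizontal distance between gauge and bore_floor below 0.006 m and distance between gauge and bore_floor below 0.02 m and value of joint lock_screw above 0.5 rad and distance between tip_a and tip_b between 0.044 and 0.0475 m), for 0.2 s.
2. still in the cap, the lock screw is tightened again (horizontal distance between gauge and bore_floor below 0.006 m and distance between gauge and bore_floor below 0.02 m and value of joint lock_screw below 0.25 rad and distance between tip_a and tip_b between 0.044 and 0.0475 m), for 0.2 s.
At the end, for the whole second after the job is handed in: The gauge hangs at rest and released in the rack's middle slot, collar on the plate (origin within 13 mm along and 12 mm across the slot of the seat, 94 to 102 mm below it, within 0.12 rad of upright), its lock screw tight (under 0.25 rad) and its tips 44 to 48 mm apart, the size of the 46 mm bore (distance between tip_a and tip_b between 0.044 and 0.048 m and value of joint lock_screw below 0.25 rad and x of gauge in the frame of rack_seat between -0.013 and 0.013 m and y of gauge in the frame of rack_seat between -0.012 and 0.012 m and z of gauge in the frame of rack_seat between -0.102 and -0.094 m and angle between gauge's own z axis and vertical below 0.12 rad and linear speed of gauge below 0.02 m/s); the robot touches nothing.
It fails at once if the vial, the small cap or the brush is moved by more than 15 mm or the vial tipped over (distance of any of vial, small_cap, brush from where it was at the start of the episode above 0.015 m or angle between vial's own z axis and vertical above 0.5 rad).
It also fails if it takes over 72 s, if anything falls off the work surface, if the arm or the gripper's body presses on something with over 40 N, if the wrist force passes 120 N, or if a joint passes its speed limit or range.

## Robot

A 6-joint arm with a two-finger parallel gripper is mounted at the origin on the work surface. World frame = base frame: x ahead of the robot, y to its left, z up, the work surface at z = 0. Lengths are in m, angles in rad, forces in N, time in s.
With the tool pointing down it reaches from about 0.4 to 0.925 m from the base axis. Payload 12.5 kg.
Tool frame: the origin (TCP) lies at the very end of the fingers, on their centre line; the grasp point (between the pads) lies 19 mm behind it; z points along the fingers, y is the line along which they close (so a half turn about z gives the same grasp; the last joint's range is limited). The gripper opens to 95 mm and grips with 3 to 60 N. Pads are 20 mm wide; open, the fingers measure 119 mm over their backs; the gripper's body (75 mm by 180 mm) begins 59 mm behind the grasp point.
Start: joints at [-1.415, 0.491, 1.559, -0, 1.092, -0.106], TCP at [0.162, -0.604, 0.215] pointing down, gripper open.
Joint ranges: [-3.1, 3.1], [-0.84, 2.19], [0.05, 2.79], [-1.13, 4.28], [0.06, 2.93], [-2.69, 2.69]. Speed limits (rad/s): [2.22, 2.22, 2.79, 3.14, 3.14, 3.14].

## Interface

Orientations are given as a 3x3 rotation matrix whose columns are the frame's x, y, z axes.
In Python, from rig import ctrl, kin, imaging, order gives the robot as it stands. Calls block until the motion is done:
- ctrl.move_ptp(position, orientation): joint-space move of the TCP to a pose.
- ctrl.line_to(position, rotation=None, velocity=0.15, contact_N=None): straight line of the TCP; rotation=None keeps the orientation; velocity is the mean speed in m/s. With contact_N (N) it stops when the force on the tool has changed by that much, and returns True; else False.
- ctrl.move_j(angles): joint-space move.
- ctrl.command_gripper(opening, grasp_force=None): finger opening in m; grasp_force is the grip in N (None keeps the last); returns when the fingers have stopped.
- ctrl.wait(seconds).
- kin.inverse_kinematics(position, orientation): joint angles nearest the present ones, or None.
- ctrl.sense(): the state.
- imaging.get_image(name): name is "scene" or "top" or "wrist"; returns a dict with "image" (400x640x3 uint8, blue, green, red), "mtx" (3x3 intrinsics, pixels), "pose" (4x4, takes a point from camera to world coordinates). Camera axes: x right, y down, z forward; pixel columns grow to the right and rows downward; lengths in m; the calibration is good to about 2 mm. A picture is of the moment at which its call begins. There is no depth.
A pose or a line that the arm cannot do raises ctrl.IKError and nothing moves.
- order.job_done(): hands the job in; it is judged then, once.
Trained networks look in a picture, given as the dict that the camera call returned (one of the last four; its "shot" number tells which), for a name from the list of things; names that differ only in an ending like _2 or _b are one class to them, and where a whole thing is asked for, a point or a joint stands for the part that bears it (a point fixed in the world has none). Each returns a list of dicts, best first, with "score" (0 to 1); they miss things now and then, are a little off and sometimes report something else, mostly with a low value. They report only what shows in the picture. A call takes as long as a camera call.
- imaging.find_in(picture, label): "bbox" ([left, top, right, bottom] in pixels, round what is visible of it).
The state is a dict: "time": time; "joints": joint angles; "dq": joint speeds; "tau": joint torques, N m; "tcp_pos": TCP position; "tool_rot": TCP orientation; "contact_force": force on the tool from outside, world axes, zero at the start; "ft_torque": the same for the moment, N m; "width": finger opening in m; "finger_force": force on a finger pad.
Only numpy, scipy, OpenCV 4.12 (cv2) and the standard library are available. Lean on these libraries where they do the work, as an engineer would, in place of code of your own. Each camera call takes 0.05 s, during which the arm holds its last target. There are 200 camera calls.

## Working session

There is one attempt and no reset: what is moved stays moved. The work goes in short steps, each a Python script; the robot and the scene stay as the last script left them, time stands still between calls to the robot, and variables do not carry over. Pictures are saved under pics/ and viewed, at most 12 in all, crops included, and the job is handed in when it is done.

```bash
ls; mkdir -p pics
python3 - <<'E'
from rig import ctrl, imaging
import cv2, numpy as np
for n in ("scene","top"):
    p=imaging.get_image(n); cv2.imwrite(f"pics/{n}0.png",p["image"])
    print(n,p["mtx"].round(1).tolist(),p["pose"].round(4).tolist())
    for l in ("gauge","vise","rack","vial","small_cap","brush","screw_mid"):
        print(l,[(np.round(d["bbox"]).tolist(),round(d["score"],2)) for d in imaging.find_in(p,l)[:2]])
s=ctrl.sense();print(s["time"],s["tcp_pos"],s["tool_rot"],s["contact_force"])
E
```

```text
pics
scene [[415.4, 0.0, 320.8], [0.0, 415.4, 204.3], [0.0, 0.0, 1.0]] [[0.4567, 0.6039, -0.6532, 1.2008], [0.8896, -0.3139, 0.3318, -0.3299], [-0.0047, -0.7326, -0.6806, 0.7703], [0.0, 0.0, 0.0, 1.0]]
gauge [([370.0, 157.0, 463.0, 233.0], 0.59), ([407.0, 156.0, 419.0, 200.0], 0.46)]
vise [([206.0, 219.0, 271.0, 302.0], 0.6), ([407.0, 158.0, 419.0, 200.0], 0.35)]
rack [([371.0, 156.0, 464.0, 232.0], 0.97)]
vial [([330.0, 253.0, 348.0, 279.0], 0.55)]
small_cap [([294.0, 177.0, 308.0, 190.0], 0.44)]
brush [([312.0, 218.0, 333.0, 243.0], 0.69)]
screw_mid []
top [[393.3, 0.0, 317.5], [0.0, 393.3, 200.2], [0.0, 0.0, 1.0]] [[0.008, -0.9947, 0.1026, 0.4546], [-0.9999, -0.0087, -0.007, -0.0013], [0.0078, -0.1025, -0.9947, 0.9171], [0.0, 0.0, 0.0, 1.0]]
gauge [([181.0, 179.0, 195.0, 192.0], 0.52)]
vise [([314.0, 132.0, 335.0, 154.0], 0.62), ([383.0, 154.0, 434.0, 236.0], 0.58)]
rack [([140.0, 140.0, 258.0, 213.0], 0.65)]
vial [([315.0, 132.0, 335.0, 154.0], 0.77)]
small_cap [([296.0, 274.0, 307.0, 287.0], 0.69), ([180.0, 182.0, 195.0, 188.0], 0.3)]
brush [([308.0, 173.0, 318.0, 233.0], 0.75)]
screw_mid [([140.0, 137.0, 257.0, 216.0], 0.44), ([184.0, 181.0, 191.0, 187.0], 0.38)]
0.8 [ 0.16179541 -0.60371832  0.21464065] [[ 9.65918349e-01  2.58846948e-01  7.36879420e-06]
 [ 2.58846947e-01 -9.65918344e-01 -1.06091687e-04]
 [-2.03438559e-05  1.04383297e-04 -9.99999994e-01]] [-0.27789953 -0.25136109  0.07560759]
```

Run:
```python
import cv2
a=cv2.imread("pics/top0.png")[100:310,120:460]; cv2.imwrite("pics/topc.png",cv2.resize(a,None,fx=2.3,fy=2.3,interpolation=cv2.INTER_CUBIC))
```

```text
(no output)
```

View pics/topc.png

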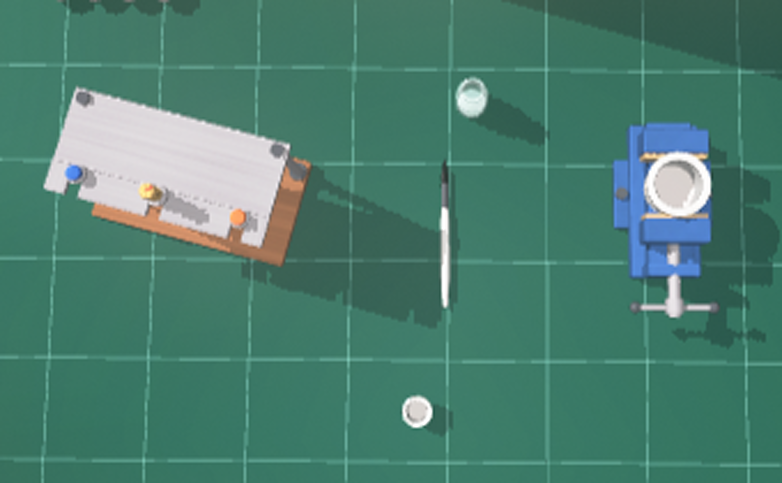

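View pics/scene0.png

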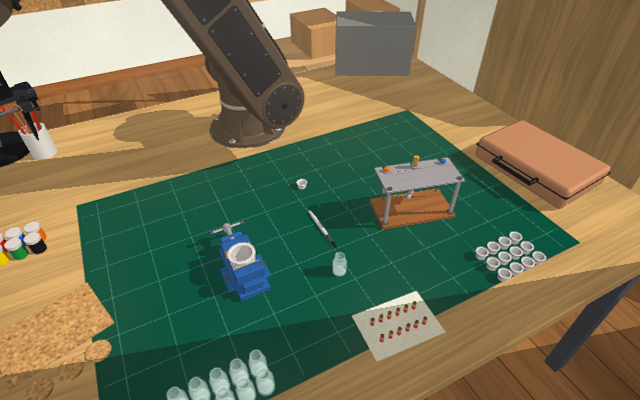

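The pictures show the rack upper left, its slots opening towards the robot. The gauge screw is at top-image pixel (185,183), the neighbouring tools at (152,175) and (223,194). The cap rim is at (415,180) in the vice, whose T-bar points towards the robot.

```bash
cat > h.py <<'E'
from rig import ctrl, kin, imaging, order
import numpy as np, cv2
def px2w(p,uv,z):
    d=p["pose"][:3,:3]@np.linalg.solve(p["mtx"],[uv[0],uv[1],1.]); o=p["pose"][:3,3]
    return o+d*(z-o[2])/d[2]
def rot(a):  # tool down; tool y axis (closing line) at world angle a
    y=np.array([np.cos(a),np.sin(a),0]); z=np.array([0,0,-1.]); return np.c_[np.cross(y,z),y,z]
E
python3 - <<'E'
from h import *
p=imaging.get_image("top")
c=lambda u,v:(120+u/2.3,100+v/2.3)
g=px2w(p,c(150,190),.157);b=px2w(p,c(73,173),.135);o=px2w(p,c(237,217),.135);m=px2w(p,c(678,184),.074)
print(g,b,o,np.linalg.norm(b-o),(b+o)/2,m, "rackyaw",np.arctan2(*(b-o)[[1,0]])-np.pi/2)
for n,q in (("g",g),("m",m)):
    for a in np.arange(-3.1,3.1,.4):
        j=kin.inverse_kinematics(q+[0,0,.1],rot(a)); print(n,round(a,2),None if j is None else np.round(j,2)[[0,3,5]])
E
```

```text
[0.56519884 0.25111805 0.157     ] [0.58275306 0.32602029 0.135     ] [0.54540313 0.18203253 0.135     ] 0.1487531169319928 [0.5640781  0.25402641 0.135     ] [ 0.5875271  -0.21806581  0.074     ] rackyaw -0.25380276043137795
g -3.1 None
g -2.7 None
g -2.3 [ 0.31 -0.    2.61]
g -1.9 [ 0.31 -0.    2.21]
g -1.5 [ 0.31 -0.    1.81]
g -1.1 [ 0.31 -0.    1.41]
g -0.7 [ 0.31 -0.    1.01]
g -0.3 [ 0.31 -0.    0.61]
g 0.1 [ 0.31 -0.    0.21]
g 0.5 [ 0.31 -0.   -0.19]
g 0.9 [ 0.31 -0.   -0.59]
g 1.3 [ 0.31 -0.   -0.99]
g 1.7 [ 0.31 -0.   -1.39]
g 2.1 [ 0.31 -0.   -1.79]
g 2.5 [ 0.31 -0.   -2.19]
g 2.9 [ 0.31 -0.   -2.59]
m -3.1 [-0.46 -0.    2.64]
m -2.7 [-0.46 -0.    2.24]
m -2.3 [-0.46 -0.    1.84]
m -1.9 [-0.46 -0.    1.44]
m -1.5 [-0.46 -0.    1.04]
m -1.1 [-0.46 -0.    0.64]
m -0.7 [-0.46 -0.    0.24]
m -0.3 [-0.46 -0.   -0.16]
m 0.1 [-0.46 -0.   -0.56]
m 0.5 [-0.46 -0.   -0.96]
m 0.9 [-0.46 -0.   -1.36]
m 1.3 [-0.46 -0.   -1.76]
m 1.7 [-0.46 -0.   -2.16]
m 2.1 [-0.46 -0.   -2.56]
m 2.5 None
m 2.9 None
```

Run:
```python
from h import *
ctrl.command_gripper(.045)
ctrl.move_ptp([.50,.265,.30],rot(-.254))
p=imaging.get_image("wrist"); cv2.imwrite("pics/w1.png",p["image"]); np.savez("w1.npz",mtx=p["mtx"],pose=p["pose"])
print(p["pose"].round(3).tolist(), ctrl.sense()["time"])
for l in ("gauge","rack","screw_mid"):
    print(l,[(np.round(d["bbox"]).tolist(),round(d["score"],2)) for d in imaging.find_in(p,l)[:3]])
```

```text
[[0.968, -0.24, -0.075, 0.522], [-0.252, -0.924, -0.287, 0.346], [-0.0, 0.297, -0.955, 0.469], [0.0, 0.0, 0.0, 1.0]] 5.1417
gauge [([354.0, 151.0, 387.0, 186.0], 0.84)]
rack [([342.0, 84.0, 443.0, 252.0], 0.85), ([354.0, 150.0, 388.0, 185.0], 0.47)]
screw_mid [([370.0, 170.0, 385.0, 182.0], 0.44)]
```

View pics/w1.png

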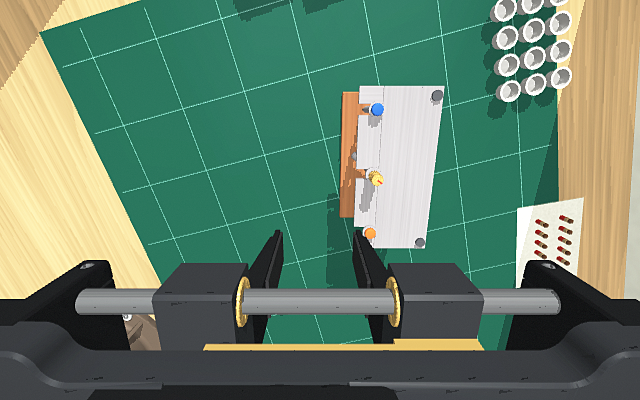

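Run:
```python
from h import *
p=dict(np.load("w1.npz")); print(p["mtx"][0,0])
for n,uv,z in (("screwtop",(378,180),.157),("screw1",(377,179),.157),("collar",(371,173),.128),("blue",(377,109),.135),("orange",(370,233),.135)): print(n,px2w(p,uv,z).round(4))
a=cv2.imread("pics/w1.png")[75:260,330:460]; cv2.imwrite("pics/w1c.png",cv2.resize(a,None,fx=3.2,fy=3.2,interpolation=cv2.INTER_CUBIC))
```

```text
289.704197124514
screwtop [0.568  0.2574 0.157 ]
screw1 [0.5671 0.2588 0.157 ]
collar [0.5658 0.2597 0.128 ]
blue [0.5855 0.3302 0.135 ]
orange [0.5485 0.1867 0.135 ]
```

View pics/w1c.png

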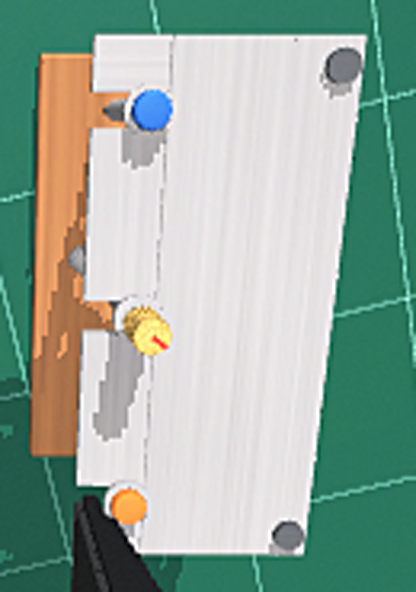

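The screw top is at wrist pixel (378,181), with the collar below it at about (372,173). The tool stands upright in the middle slot. One closer look comes next.

Run:
```python
from h import *
ctrl.line_to([.5665,.254,.215],rot(-.254))
p=imaging.get_image("wrist"); np.savez("w2.npz",mtx=p["mtx"],pose=p["pose"])
for l in ("gauge","screw_mid"):
    print(l,[(np.round(d["bbox"]).tolist(),round(d["score"],2)) for d in imaging.find_in(p,l)[:3]])
for z in (.157,.146,.128):
  q=p["mtx"]@np.linalg.solve(p["pose"],[.5665,.254,z,1])[:3]; print(z,q[:2]/q[2])
cv2.imwrite("pics/w2.png",cv2.resize(p["image"][130:330,220:420],None,fx=3,fy=3))
```

```text
gauge [([310.0, 188.0, 329.0, 220.0], 0.78)]
screw_mid [([310.0, 198.0, 323.0, 213.0], 0.58)]
0.157 [316.98626593 215.48380038]
0.146 [317.00402017 211.08320138]
0.128 [317.03009546 204.62013294]
```

View pics/w2.png

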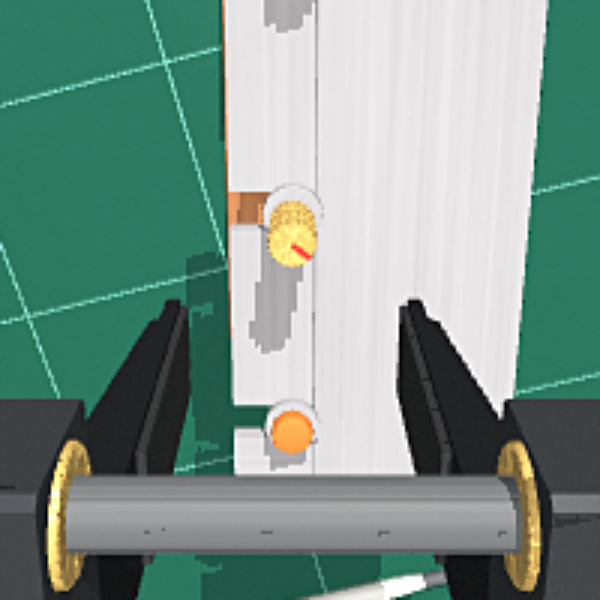

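Run:
```python
from h import *
p=dict(np.load("w2.npz"))
print(px2w(p,(317.7,211),.157),px2w(p,(318,201.3),.128), px2w(p,(220+292/3,130+432/3),.135))
```

```text
[0.56807568 0.25770402 0.157     ] [0.56818909 0.25691976 0.128     ] [0.5493816  0.18680368 0.135     ]
```

Run:
```python
from h import *
R=rot(-.254)
ctrl.line_to([.5672,.2555,.134],R,.1)
ctrl.command_gripper(0.0,35)
s=ctrl.sense(); print(s["width"],s["finger_force"],s["contact_force"],s["ft_torque"],s["tcp_pos"],s["time"])
ctrl.line_to([.5672,.2555,.140],R,.05)
s=ctrl.sense(); print(s["contact_force"],s["ft_torque"],s["width"])
ux=np.array([np.cos(-.254),np.sin(-.254),0])
print(ctrl.line_to(np.array([.5672,.2555,.140])-.07*ux,R,.1,contact_N=6))
s=ctrl.sense(); print(s["contact_force"],s["tcp_pos"],s["time"])
```

```text
0.011899458753027298 35.00000461935997 [-0.58852474 -0.05452684  1.21233784] [ 0.05312709  0.02653225 -0.01446536] [0.5671768  0.25552641 0.13408852] 7.9167
[ 0.73872345  0.77749654 -1.58084755] [-0.06464087 -0.12398547 -0.02381393] 0.012219936495941658
False
[ 0.19695141 -0.81899651 -1.1695725 ] [0.49993012 0.27311828 0.14008629] 9.0333
```

Run:
```python
from h import *
R=rot(-.254)
ctrl.line_to([.4999,.2731,.26],R,.2)
ctrl.line_to([.545,-.15,.26],R,.35)
p=imaging.get_image("wrist"); np.savez("w3.npz",mtx=p["mtx"],pose=p["pose"])
t=imaging.get_image("top")
for l in ("gauge","vise","screw_mid","tip_a"):
  for q in (p,t): print(l,[(np.round(d["bbox"]).tolist(),round(d["score"],2)) for d in imaging.find_in(q,l)[:2]])
w=p["image"][:330,130:510]; w=cv2.resize(w,(484,420))
tc=cv2.resize(t["image"][120:270,340:450],(308,420),interpolation=cv2.INTER_CUBIC)
cv2.imwrite("pics/w3.png",np.hstack([w,tc])); print(ctrl.sense()["time"])
```

```text
gauge [([305.0, 182.0, 336.0, 273.0], 0.67)]
gauge []
vise [([276.0, 168.0, 410.0, 258.0], 0.58)]
vise []
screw_mid [([305.0, 234.0, 331.0, 271.0], 0.95)]
screw_mid []
tip_a []
tip_a []
11.65
```

View pics/w3.png

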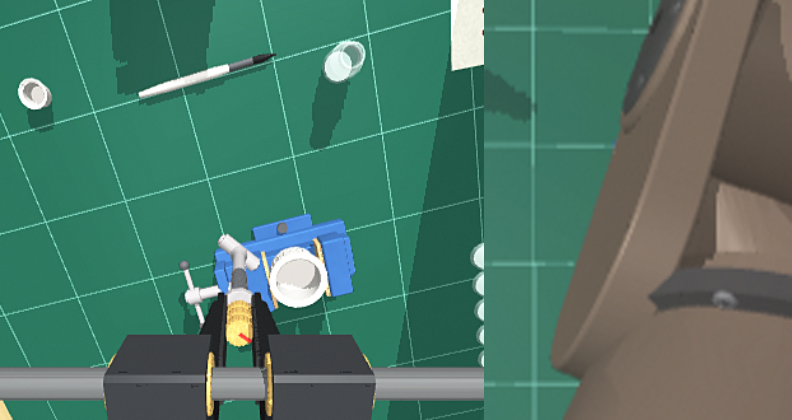

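The gauge head is at crop (239,253), clear and upright. The cap rim ring is centred at crop (298,277) with the vial and brush untouched.

Run:
```python
from h import *
p=dict(np.load("w3.npz"))
k=484/380
print("rim",px2w(p,(130+298/k,277/k),.074),"head",px2w(p,(130+239/k,253/k),.165), "dia",np.linalg.norm(px2w(p,(130+268/k,277/k),.074)-px2w(p,(130+327/k,277/k),.074)))
for z in (.16,.24,.28): 
  q=p["mtx"]@np.linalg.solve(p["pose"],[.545,-.15,z,1])[:3]; q/=q[2]; print(z,(q[0]-130)*k,q[1]*k)
```

```text
rim [ 0.59142029 -0.21280768  0.074     ] head [ 0.5462147  -0.14561281  0.165     ] dia 0.060578267431873216
0.16 238.89696187658566 256.765139583086
0.24 238.80606692455126 300.3364261514116
0.28 238.72954854195424 337.01617900079117
```

Run:
```python
from h import *
R=rot(-.254)
ctrl.line_to([.590,-.217,.26],R,.25)
ctrl.line_to([.590,-.217,.187],R,.15)
p=imaging.get_image("wrist"); np.savez("w4.npz",mtx=p["mtx"],pose=p["pose"])
s=imaging.get_image("scene"); np.savez("s4.npz",mtx=s["mtx"],pose=s["pose"])
w=cv2.resize(p["image"][150:270,260:380],(480,480),interpolation=cv2.INTER_CUBIC)
tc=cv2.resize(s["image"][190:310,200:280],(320,480),interpolation=cv2.INTER_CUBIC)
cv2.imwrite("pics/w4.png",np.hstack([w,tc])); print(ctrl.sense()["time"])
```

```text
12.8583
```

View pics/w4.png

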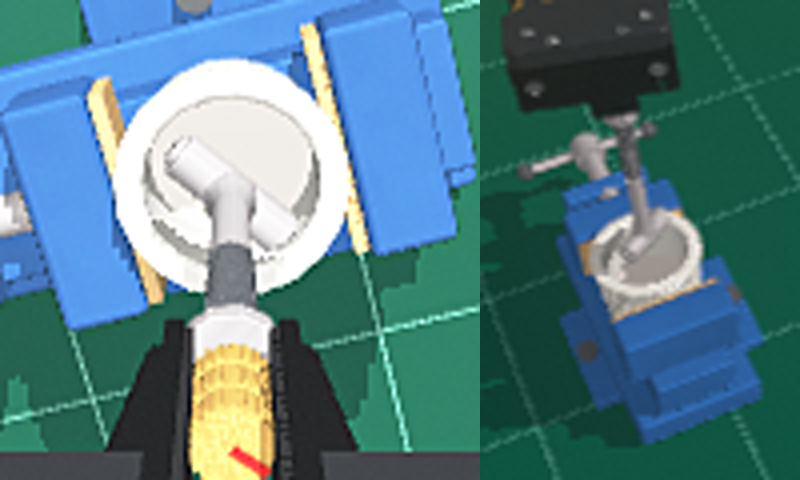

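Run:
```python
from h import *
p=dict(np.load("w4.npz")); f=lambda u,v,z:px2w(p,(260+u/4,150+v/4),z)
print("rim",f(232,178,.074),"head",f(235,195,.087)); print(np.linalg.norm(f(113,178,.074)-f(351,178,.074)))
p=dict(np.load("s4.npz")); f=lambda u,v,z:px2w(p,(200+u/4,190+v/4),z)
print("scene rim",f(648-480,260,.074),"head",f(636-480,245,.087))
```

```text
rim [ 0.59185279 -0.21518453  0.074     ] head [ 0.59240193 -0.21585747  0.087     ]
0.060549025267353895
scene rim [ 0.59765052 -0.21711506  0.074     ] head [ 0.59591029 -0.22147429  0.087     ]
```

The head is over the bore, within about 1 mm of the rim centre, so it can go down.

Run:
```python
from h import *
R=rot(-.254); T=np.array([.5895,-.2163,0])
print(ctrl.line_to(T+[0,0,.158],R,.08,contact_N=5)); s=ctrl.sense(); print(s["tcp_pos"],s["contact_force"])
print(ctrl.line_to(T+[0,0,.140],R,.01,contact_N=9)); ctrl.wait(.3)
s=ctrl.sense(); print(s["tcp_pos"],s["contact_force"],s["ft_torque"],s["width"],s["time"])
```

```text
False
[ 0.58954287 -0.21632383  0.15789426] [ 0.79943803 -0.15525545 -1.1911683 ]
True
[ 0.5897354  -0.21638851  0.15097816] [-0.83413314  0.1302468   5.24617798] [ 0.04908437 -0.05227505 -0.00435188] 0.011720705138831283 14.5833
```

Run:
```python
from h import *
R=rot(-.254); P=np.array([.5896,-.2163,ctrl.sense()["tcp_pos"][2]])
for i in range(8):
    f=ctrl.sense()["contact_force"][2]
    if f>7.3: break
    P[2]-=.0002; ctrl.line_to(P,R,.01); ctrl.wait(.1)
s=ctrl.sense(); print(i,P,s["contact_force"],s["time"])
a=-.254
for k in range(8):
    a+=.15; ctrl.line_to(P,rot(a),.02)
    s=ctrl.sense(); print(round(a+.254,2),s["contact_force"].round(1),s["ft_torque"].round(3),s["time"])
    if s["contact_force"][2]<5.5: P[2]-=.0002
    if s["contact_force"][2]>10: P[2]+=.0002
np.save("P.npy",np.r_[P,a])
ctrl.wait(1.0)
p=imaging.get_image("wrist")
cv2.imwrite("pics/w5.png",cv2.resize(p["image"][130:290,230:410],(720,600),interpolation=cv2.INTER_CUBIC)); print(ctrl.sense()["time"])
```

```text
4 [ 0.5896     -0.2163      0.15017816] [-0.46114807  0.47414115  9.21422636] 15.9833
0.15 [-0.4 -0.3  8.6] [ 0.048 -0.03   0.026] 16.2833
0.3 [-0.3  0.3  7.1] [ 0.04  -0.069  0.049] 16.5833
0.45 [-0.4 -0.4  8.2] [ 0.028 -0.218  0.046] 16.8833
0.6 [0.2 0.9 7.2] [ 0.107 -0.207  0.036] 17.1833
0.75 [0.5 1.6 7.4] [ 0.163 -0.327  0.   ] 17.4833
0.9 [0.1 0.5 7.4] [ 0.196 -0.358  0.02 ] 17.7833
1.05 [0.2 0.8 7.4] [ 0.315 -0.363 -0.047] 18.0833
1.2 [1.1 0.2 7.1] [ 0.387 -0.439  0.004] 18.3833
19.4333
```

View pics/w5.png

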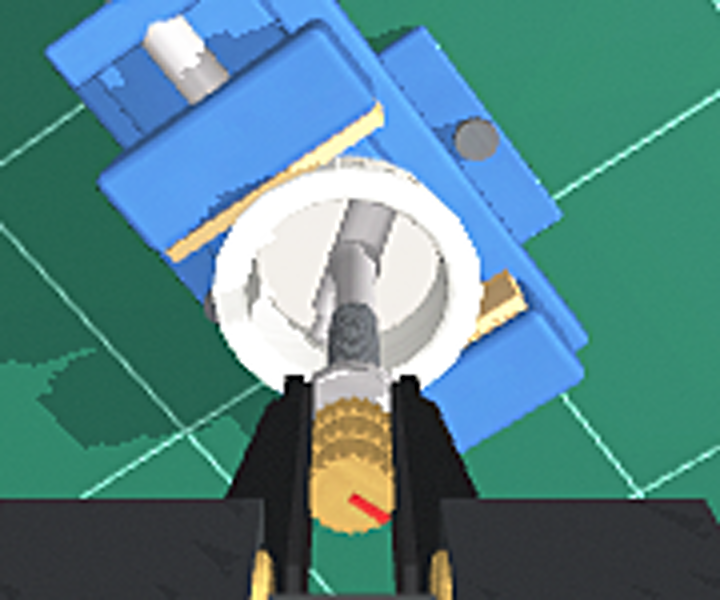

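The head stayed put relative to the vice: about 38° from the jaw strip before, about 33° now. The red mark turned with the gripper, so the screw is slackened by about 1.1 rad. The upper end of the head at (370,205) reaches the wall. Now I tighten it.

Run:
```python
from h import *
*P,a=np.load("P.npy"); P=np.array(P)
for k in range(9):
    a-=.15 if k<8 else .08; ctrl.line_to(P,rot(a),.02)
    s=ctrl.sense(); print(round(a+.254,2),s["contact_force"].round(1),s["ft_torque"].round(3))
    if s["contact_force"][2]<5.5: P[2]-=.0002
    if s["contact_force"][2]>10: P[2]+=.0002
ctrl.wait(.4)
np.save("P.npy",np.r_[P,a]); print(P,a)
p=imaging.get_image("wrist")
cv2.imwrite("pics/w6.png",cv2.resize(p["image"][130:290,230:410],(720,600),interpolation=cv2.INTER_CUBIC)); print(ctrl.sense()["time"])
```

```text
1.05 [0.7 1.2 7.9] [ 0.308 -0.41  -0.047]
0.9 [-0.4  0.5  7.4] [ 0.263 -0.3    0.025]
0.75 [0.4 0.3 7.9] [ 0.157 -0.282  0.026]
0.6 [0.7 0.7 7.6] [ 0.078 -0.317 -0.017]
0.45 [-0.3 -0.2  7.4] [ 0.119 -0.137 -0.051]
0.3 [-0.1 -0.   8.4] [ 0.067 -0.08  -0.037]
0.15 [-0.5 -0.2  8.8] [0.045 0.017 0.003]
0.0 [-0.6  0.5  8.3] [-0.005  0.041  0.024]
-0.08 [-0.7  0.   8.5] [ 0.061  0.076 -0.022]
[ 0.5896     -0.2163      0.15017816] -0.334
22.5333
```

View pics/w6.png

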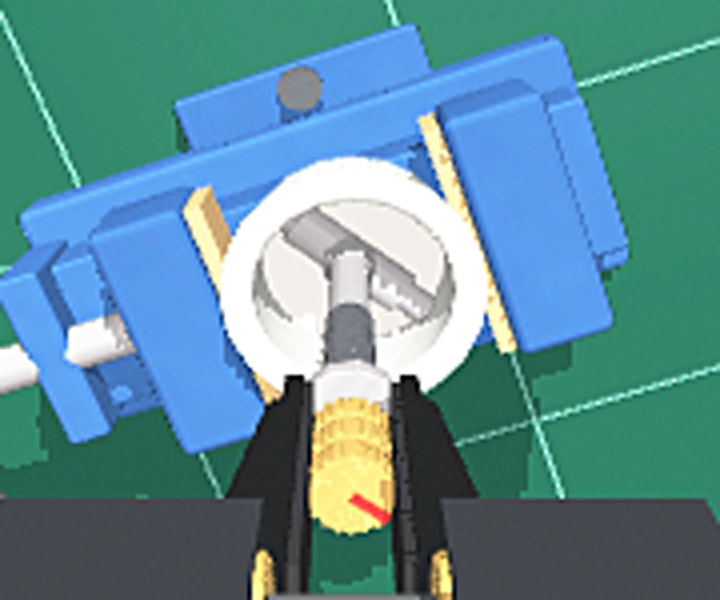

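The plungers now span the bore, the right one meeting the wall at (435,305), and the mark is back in its old place. I give it a small extra tightening turn, then lift out.

Run:
```python
from h import *
*P,a=np.load("P.npy"); P=np.array(P)
a-=.12; ctrl.line_to(P,rot(a),.02); s=ctrl.sense(); print(s["contact_force"].round(1),s["ft_torque"].round(3)); ctrl.wait(.3)
print(ctrl.line_to(P+[0,0,.045],rot(a),.04,contact_N=25)); s=ctrl.sense(); print(s["contact_force"].round(1),s["tcp_pos"],s["width"])
ctrl.line_to(P+[0,0,.11],rot(a),.15)
p=imaging.get_image("wrist"); np.savez("w7.npz",mtx=p["mtx"],pose=p["pose"])
cv2.imwrite("pics/w7.png",cv2.resize(p["image"][130:290,230:410],(720,640),interpolation=cv2.INTER_CUBIC)); print(ctrl.sense()["tcp_pos"],ctrl.sense()["time"])
```

```text
[-0.8  0.1  8.1] [ 0.025  0.152 -0.008]
False
[-0.1  0.2 -1.6] [ 0.58947852 -0.21623517  0.19489287] 0.011964210393121191
[ 0.58916038 -0.21609502  0.25891128] 25.0083
```

View pics/w7.png

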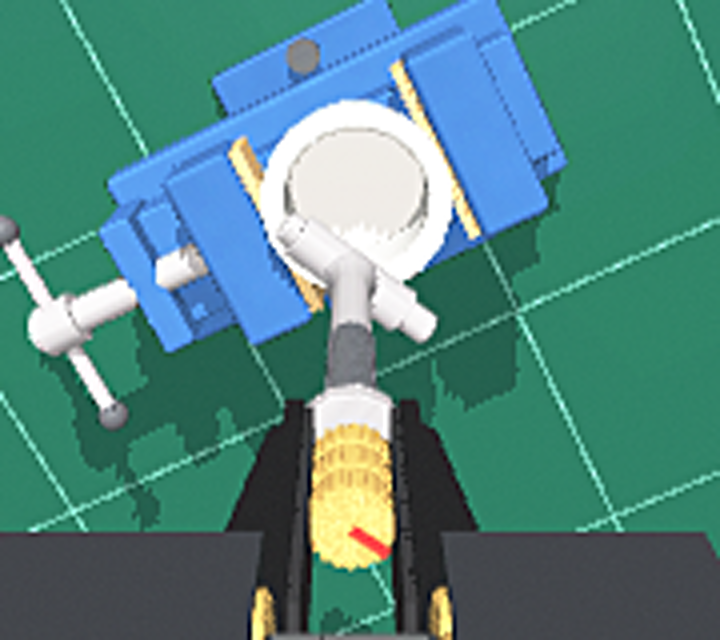

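The gauge is out, upright, with its plungers extended from (285,235) to (430,325). The mark has the same position relative to the head as before, so the screw is tight. Returning to the rack.

Run:
```python
from h import *
p=dict(np.load("w7.npz")); z=ctrl.sense()["tcp_pos"][2]-.1
f=lambda u,v:px2w(p,(230+u/4,130+v/4),z); print("span",np.linalg.norm(f(283,233)-f(432,327)))
R=rot(-.254); T=np.array([.5672,.2555,.140]); ux=np.array([np.cos(.254),-np.sin(.254),0])
ctrl.line_to([.50,-.15,.26],R,.3)
ctrl.line_to(np.r_[(T-.07*ux)[:2],.26],R,.35)
ctrl.line_to(T-.07*ux,R,.12)
print(ctrl.line_to(T-.03*ux,R,.08,contact_N=5))
print(ctrl.line_to(T,R,.03,contact_N=5))
s=ctrl.sense(); print(s["tcp_pos"],s["contact_force"],s["ft_torque"],s["time"])
p=imaging.get_image("wrist")
cv2.imwrite("pics/w8.png",cv2.resize(p["image"][130:290,230:410],(720,640),interpolation=cv2.INTER_CUBIC))
```

```text
span 0.04357075008030558
False
False
[0.56704792 0.25555231 0.14000565] [-0.90806229  0.82454323 -1.86772382] [-0.00063075 -0.09909042  0.00945579] 29.8417
```

View pics/w8.png

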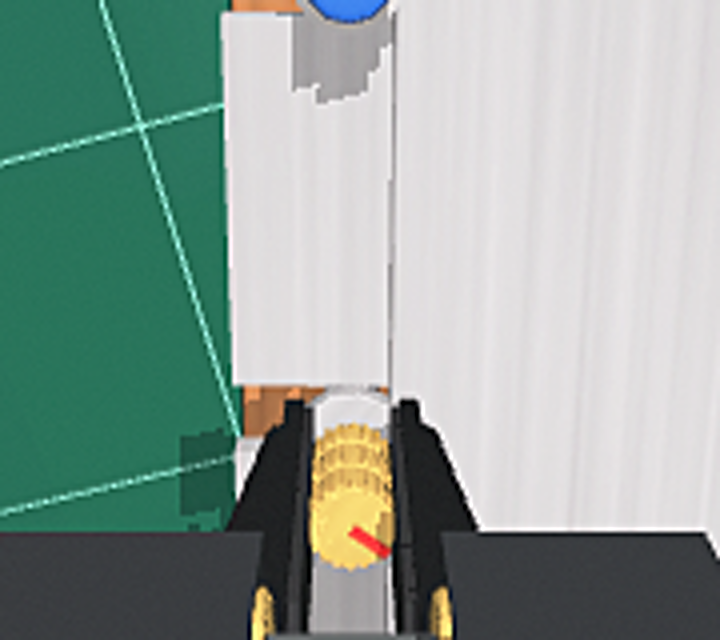

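The handle entered the slot without contact, and the collar sits over the slot at (350,395). Lower, release, retreat and check.

Run:
```python
from h import *
R=rot(-.254); T=np.array([.5672,.2555,.131])
print(ctrl.line_to(T,R,.015,contact_N=3)); s=ctrl.sense(); print(s["tcp_pos"],s["contact_force"])
ctrl.command_gripper(.045); ctrl.wait(.5)
ctrl.line_to([.5672,.2555,.215],R,.1)
ctrl.wait(1)
p=imaging.get_image("wrist"); cv2.imwrite("pics/w9.png",cv2.resize(p["image"][130:330,220:420],None,fx=3,fy=3))
for l in ("gauge","screw_mid"):print([(np.round(d["bbox"]).tolist(),round(d["score"],2)) for d in imaging.find_in(p,l)[:2]])
print(ctrl.sense()["time"])
```

```text
True
[0.567233   0.25555184 0.13400066] [-0.39107645 -1.23956676  6.03143921]
[([310.0, 190.0, 333.0, 221.0], 0.86)]
[([309.0, 198.0, 324.0, 218.0], 0.53)]
33.725
```

View pics/w9.png

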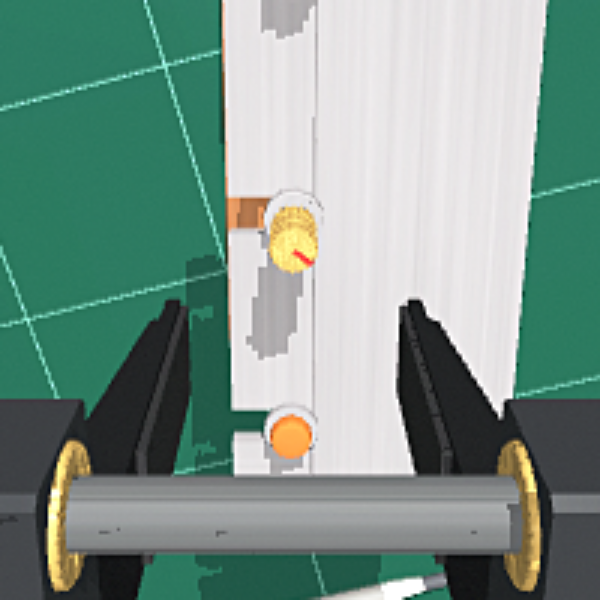

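The gauge hangs upright in the middle slot with its collar at (293,215), looking as it did at the start, and the gripper is clear. Handing in.

```bash
python3 -c "
from rig import order; print(order.job_done())"
```

```text
the job is handed in; nothing more can be done
None
```

The job is handed in (no verdict was returned): I set and relocked the gauge in the cap, then hung it upright in its rack slot at about 34 s; the tips measured roughly 44 mm apart in one camera view taken after lifting it out, close to the 44 mm lower limit.

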